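# Flip the probe's status tag from red to green

### The job

The ceramic-tube probe on the blue cradle has passed its check, so flip the red tag standing in front of it (on the robot's side): with a fingertip or the outside of the fingers, lift its free edge and push the paddle right over its pivot until it lies flat on the other side, green face up. The hinge is stiff, so push it fully home, but gently: do not pinch the tag, and do not lift, tip or shove its stand. Leave the other tag and the loose things around them as they are.

Things in the scene. Friction and masses are not known exactly. Their poses are not given: they have to be found in the camera images.
- probe_tag: stand of the probe's flip tag, about 200 mm before (on the robot's side of) the white ceramic tube on its blue cradle (fixed, 160 mm high): dark steel foot 150 x 84 x 12 mm, loose, 0.9 kg; two aluminium ears (5 mm thick, at y = +-37 mm, 76 mm high) carry the pivot. Origin = foot's underside centre, below the pivot; x = from the red paddle's side to the empty side, z up
- probe_tag_pivot (a point): middle of the probe tag's level pivot, which runs along the stand's y, 65 mm above the table; axes as the stand. Four rubber-topped rest posts, 12 mm across, 62 mm high, stand at x = +-40, y = +-18 mm from it
- probe_tag_paddle (a joint): angle (rad) of the probe tag's paddle: 0 = level on the stand's -x side, red up; grows as the free edge is lifted; 1.57 = upright; 3.14 (stop) = flat on the +x side, green up. At the start 0 to 0.2. Stiff friction hinge (0.045 N m, about 0.5 N at the edge): the paddle stays where it is left and does not fall by itself
- probe_tag_edge (a point): middle of the free edge of the probe tag's paddle, 85 mm from the pivot. The paddle is a 4 mm sheet 60 mm wide, red on one face and green on the other, its free edge an aluminium roll 8 mm thick that ends 89 mm from the pivot, 14 mm beyond the foot plate; about 49 mm of free space lies between paddle and foot plate outside the rest posts
- valve_tag: stand of the vacuum valve's tag, built just like the probe's, also showing red; origin and axes as there; it stands about 200 mm before the round steel valve with a black hand wheel (fixed, 130 mm high); leave alone
- valve_tag_edge (a point): middle of the free edge of the valve tag's paddle; leave alone
- cap_screw_1: steel cap screw standing on its head, 16 mm across, 45 mm high; loose bystander; origin = centre of its underside
- cap_screw_2: steel cap screw standing on its head, 16 mm across, 45 mm high; loose bystander; origin = centre of its underside
- vial: amber glass vial with white cap, 26 mm across, 45 mm high, standing; loose bystander; origin = centre of its underside
- rail_clamp: dark steel clamp block 34 x 30 mm with a steel roller, 41 mm high; loose bystander; origin = centre of its underside
- tape_roll: roll of grey tape lying flat, 104 mm across, 48 mm high; loose bystander; origin = centre of its underside
- screwdriver: screwdriver with orange handle lying down; loose bystander
- gasket: copper gasket ring 82 mm across, 4 mm thick, lying flat; loose bystander; origin = centre of its underside
There are look-alikes about, which are no part of the job. Leave any yellow look-alike of the probe_tag alone.

How it is judged:
By the outcome, as a careful person would: the job done as asked, in the order asked, and still so for the second after the job is handed in, with the robot touching nothing.
It also fails if it takes over 48 s, if anything falls off the work surface, if the arm or the gripper's body presses on something with over 40 N, if the wrist force passes 120 N, or if a joint passes its speed limit or range.

### The arm

A 7-joint arm with a two-finger parallel gripper is mounted at the origin on the work surface. World frame = base frame: x ahead of the robot, y to its left, z up, the work surface at z = 0. Lengths are in m, angles in degrees, forces in N, time in s.
With the tool pointing down it reaches from about 0.4 to 0.925 m from the base axis. Payload 5.6 kg.
Tool frame: the origin (TCP) lies midway between the tips of the shut fingers; the grasp point (between the pads) lies 19 mm behind it; z points along the fingers, y is the direction in which the jaws open and shut (so a half turn about z gives the same grasp; the last joint's range is limited). The gripper opens to 85 mm and grips with 20 to 120 N. Pads are 22 mm wide; open, the fingers measure 114 mm over their backs; the gripper's body (76 mm by 85 mm) begins 54 mm behind the grasp point. The pads swing forward as they close: fully open they stand 13 mm farther back than shut.
Start: joints at [63.426, 26.786, -0.665, 91.828, 0.344, 61.387, -3.226], TCP at [0.265, -0.593, 0.231] pointing down, gripper open.
Joint ranges: [-144.91, 144.91], [-17.63, 115.5], [-89.93, 88.59], [15.96, 139.68], [-74.01, 254.01], [8.47, 105.57], [-167.45, 167.45]. Speed limits (degrees/s): [147.25, 147.25, 180, 180, 180, 180, 180].

### API

Orientations are given as a 3x3 rotation matrix whose columns are the frame's x, y, z axes.
In Python, from rig import ctrl gives the robot as it stands.
- The arm moves only by the tool drive_tool, never from a script. Its argument "plan" is a list of rows, each an object with "travel": the shift along the tool's x, y, z normalised to -1 to 1, where 1 is 300 mm, a list of three; "twist": the turn about the tool's z normalised to -1 to 1, where 1 is pi rad; "claw": the closure, from 0 (fully open) to 1 (shut). A call has 1 to 10 rows; each row is the pose to reach, as a shift and turn from the pose commanded when the call began, along the tool's axes at that moment, turning the shorter way round; what a row does not reach only later rows make up. A row lasts 1/8 s, in which the tool goes at most 62.5 mm and 10.7 degrees, less where a joint would pass 70% of its speed; a pose out of reach is approached as far as the arm can. A call with a number of a shift or a turn outside -1 to 1 is refused whole. A call with a gripper value outside its range is refused whole. The fingers move at their own pace and stop on an object; the grip force is fixed at half the most. Time passes only in rows, so rows that repeat a pose let the fingers close. It gives the time, the measured TCP pose, the force and the opening at its end, in the units of the state.
- ctrl.sense(): the state, without advancing time (a new reading comes with each control period).
- ctrl.camera(name): name is "scene" or "top"; returns (picture, depth): 384x512x3 uint8, red, green, blue; 384x512 float32, m along the optical axis (not along the pixel's ray), 0 where there is no reading.
- ctrl.get_calibration(name): a dict with "fov_y" (degrees; the focal length in pixels is half the picture's height over the tangent of half this angle, whatever the lens; pixels are square), "cx", "cy" (the principal point, pixels), "rvec" (rotation vector, rad) and "tvec" (3), from world to camera coordinates, as OpenCV has them. Camera axes: x right, y down, z forward; pixel columns grow to the right and rows downward; lengths in m; the calibration is good to about 2 mm. A picture is of the moment at which its call begins. get_calibration takes no time and is no camera call.
- ctrl.close_job(): hands the job in, once; it reports no verdict.
The state is a dict: "clock": time; "qpos": joint angles; "qd": joint speeds; "joint_efforts": joint torques, N m; "eef_pos": TCP position; "tcp_rot": TCP orientation; "contact_force": force on the tool from outside, world axes, zero at the start; "torque": the same for the moment, N m; "finger_gap": finger opening in m.
Only numpy, scipy, OpenCV 4.12 (cv2) and the standard library are available. Lean on these libraries where they do the work, as an engineer would, in place of code of your own. Each camera call takes 0.05 s, during which the arm holds its last target. There are 200 camera calls.

## Working session

There is one attempt and no reset: what is moved stays moved. The work goes in short steps, Python scripts to look and compute and a tool call to move; the robot and the scene stay as the last step left them, time stands still between calls to the robot, and variables do not carry over. Pictures are saved under pics/ and viewed, about 8 in all and at most 12, crops included, and the job is handed in when it is done.

Besides the shell and the picture viewer there is one more tool, called after "Emit:" as name(argument=value, ...), one argument or row to a line, values as JSON. drive_tool: Moves the arm, as the interface text tells. Its arguments: {"type":"object","properties":{"plan":{"type":"array"}},"required":["plan"]}

```bash
mkdir -p pics; cat > h.py <<'E'
import numpy as np, cv2
from rig import ctrl
def cloud(name):
    im,d=ctrl.camera(name); c=ctrl.get_calibration(name)
    h,w=d.shape; f=h/2/np.tan(np.radians(c["fov_y"])/2)
    u,v=np.meshgrid(np.arange(w),np.arange(h))
    p=np.stack([(u-c["cx"])/f*d,(v-c["cy"])/f*d,d],-1)
    R=cv2.Rodrigues(np.array(c["rvec"],float))[0]
    return im,d,(p-np.array(c["tvec"]).ravel())@R
def save(im,n): cv2.imwrite(n,cv2.cvtColor(im,cv2.COLOR_RGB2BGR))
E
python3 - <<'E'
from h import *
s=ctrl.sense(); print(s)
out=[]
for n in("scene","top"):
    im,d,P=cloud(n); np.savez(n+".npz",im=im,d=d,P=P); out.append(im)
    print(n,ctrl.get_calibration(n))
    hsv=cv2.cvtColor(im,cv2.COLOR_RGB2HSV)
    m=((hsv[...,0]<8)|(hsv[...,0]>172))&(hsv[...,1]>130)&(hsv[...,2]>60)&(d>0)
    k,l,st,c=cv2.connectedComponentsWithStats(m.astype(np.uint8))
    for i in range(1,k):
        if st[i,4]>40: print(n,c[i].round(),st[i,4],np.median(P[l==i],0).round(3))
    save(cv2.resize(im,(800,600)),f"pics/{n}0.png")
E
```

```text
{'clock': 0.0, 'qpos': array([63.42726039, 26.8371254 , -0.66539053, 91.8821642 ,  0.3449419 ,
       61.38620929, -3.22763365]), 'qd': array([-0.00713457, -0.00835359,  0.0022035 , -0.02554999,  0.01495623,
       -0.01315999,  0.12291846]), 'joint_efforts': array([ 5.49443466e-04, -5.32383156e+01,  2.15461117e-02, -2.51300043e+01,
        1.15709144e-02,  7.74149084e-03,  5.34794992e-06]), 'eef_pos': array([ 0.26521367, -0.59280943,  0.23031661]), 'tcp_rot': array([[ 9.12801508e-01,  4.08402574e-01, -8.62449685e-04],
       [ 4.08403461e-01, -9.12800138e-01,  1.58788819e-03],
       [-1.38746569e-04, -1.80165417e-03, -9.99998367e-01]]), 'contact_force': array([ 0.24396362, -0.44388405,  0.47449004]), 'torque': array([0.02402367, 0.02547934, 0.01974451]), 'finger_gap': 0.08562916251112565}
scene {'fov_y': 44.70645924593612, 'cx': 262.9891071956399, 'cy': 191.27900828254192, 'rvec': array([ 2.20709151,  1.29542998, -0.41845961]), 'tvec': array([-0.21593882, -0.28285356,  1.61886822])}
scene [161. 176.] 398 [ 0.259 -0.24   0.065]
scene [348. 182.] 359 [0.547 0.219 0.073]
scene [174. 266.] 612 [ 0.55  -0.321  0.067]
top {'fov_y': 44.27558973608836, 'cx': 255.96671736372025, 'cy': 185.54047251258373, 'rvec': array([ 2.13519947, -2.18006329,  0.12883093]), 'tvec': array([2.13335536e-04, 4.74426440e-01, 1.42491978e+00])}
top [458.  30.] 310 [ 0.951 -0.657  0.055]
top [357. 157.] 467 [ 0.55  -0.317  0.068]
top [179. 162.] 441 [0.546 0.22  0.075]
top [335. 255.] 462 [ 0.259 -0.237  0.067]
```

View pics/scene0.png

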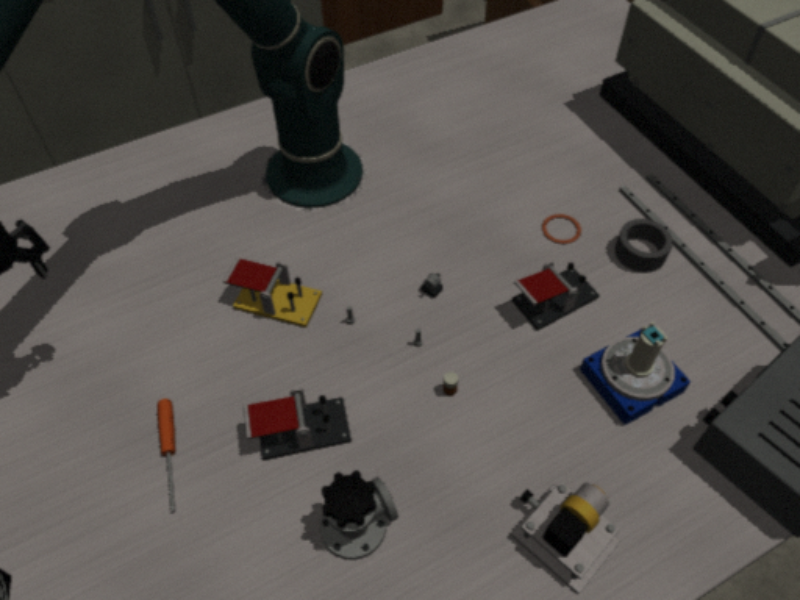

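View pics/top0.png

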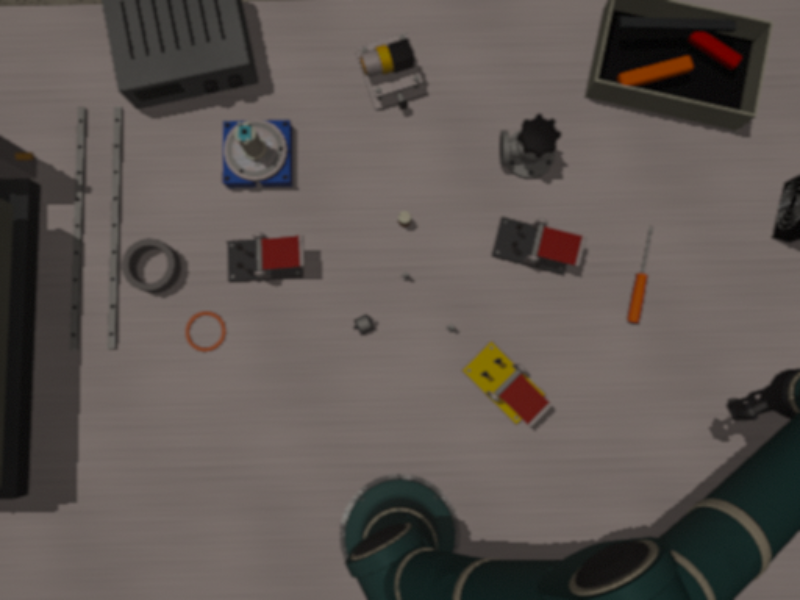

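```bash
cat > geo.py <<'E'
from h import *
def red(im,d,P,c,lo=0):
    hsv=cv2.cvtColor(im,cv2.COLOR_RGB2HSV)
    m=((hsv[...,0]<8)|(hsv[...,0]>172))&(hsv[...,1]>130)&(hsv[...,2]>60)&(d>0)
    m&=np.hypot(P[...,0]-c[0],P[...,1]-c[1])<.07
    return P[cv2.erode(m.astype(np.uint8),np.ones((3,3)))>0]
E
python3 - <<'E'
from geo import *
for n in("scene","top"):
    z=np.load(n+".npz"); im,d,P=z["im"],z["d"],z["P"]
    Q=red(im,d,P,(.546,.22))
    A=np.c_[Q[:,:2],np.ones(len(Q))]; co=np.linalg.lstsq(A,Q[:,2],rcond=None)[0]
    print(n,len(Q),"centroid",Q.mean(0).round(4),"plane grad",co[:2].round(3),"rms",(A@co-Q[:,2]).std().round(4), "rect",cv2.minAreaRect(Q[:,:2].astype(np.float32)*1000))
    # dark foot & table
    near=(abs(P[...,0]-.546)<.09)&(abs(P[...,1]-.25)<.13)&(d>0)
    F=P[near&(abs(P[...,2]-.012)<.004)&(im.max(-1)<75)]
    print(" foot",len(F),"rect",cv2.minAreaRect(F[:,:2].astype(np.float32)*1000))
    T=P[near&(im.min(-1)>95)&(P[...,2]<.02)]; print(" table z",np.median(T[:,2]).round(4))
    H=P[near&(P[...,2]>.05)&(P[...,2]<.1)]
    print(" high y range",np.percentile(H[:,1],[0,2,98,100]).round(3),"x",np.percentile(H[:,0],[0,2,98,100]).round(3))
z=np.load("top.npz");im=z["im"][130:200,130:220];save(cv2.resize(im,(800,622))[:600],"pics/c0.png")
P=z["P"]
for v in (158,162,166): print([(u,*(P[v,u]*1000).round().astype(int),*z["im"][v,u]) for u in range(140,212,3)])
E
```

```text
scene 246 centroid [0.5485 0.2196 0.0725] plane grad [ 0.007 -0.196] rms 0.0018 rect ((546.74462890625, 218.8220672607422), (51.464012145996094, 64.40644073486328), 1.3851613998413086)
 foot 534 rect ((547.467529296875, 257.40179443359375), (82.54010772705078, 150.6556396484375), 2.1133933067321777)
 table z -0.0016
 high y range [0.169 0.171 0.299 0.308] x [0.505 0.51  0.586 0.59 ]
top 342 centroid [0.5455 0.22   0.0749] plane grad [-0.002 -0.17 ] rms 0.0026 rect ((545.6638793945312, 220.0371856689453), (51.72521209716797, 63.58173370361328), 0.0845387727022171)
 foot 456 rect ((544.2822875976562, 260.79510498046875), (82.60444641113281, 147.54046630859375), 0.5337170362472534)
 table z 0.0003
 high y range [0.176 0.177 0.303 0.308] x [0.503 0.508 0.581 0.586]
[(140, np.int64(572), np.int64(354), np.int64(6), np.uint8(117), np.uint8(108), np.uint8(104)), (143, np.int64(574), np.int64(347), np.int64(-4), np.uint8(118), np.uint8(108), np.uint8(103)), (146, np.int64(571), np.int64(334), np.int64(11), np.uint8(62), np.uint8(57), np.uint8(56)), (149, np.int64(570), np.int64(324), np.int6
[... 5696 characters left out ...]
64(81), np.uint8(95), np.uint8(22), np.uint8(18)), (191, np.int64(530), np.int64(182), np.int64(87), np.uint8(98), np.uint8(54), np.uint8(51)), (194, np.int64(544), np.int64(185), np.int64(2), np.uint8(87), np.uint8(80), np.uint8(77)), (197, np.int64(544), np.int64(175), np.int64(1), np.uint8(68), np.uint8(61), np.uint8(59)), (200, np.int64(544), np.int64(166), np.int64(1), np.uint8(68), np.uint8(61), np.uint8(60)), (203, np.int64(543), np.int64(156), np.int64(4), np.uint8(67), np.uint8(61), np.uint8(59)), (206, np.int64(544), np.int64(147), np.int64(-3), np.uint8(108), np.uint8(99), np.uint8(95)), (209, np.int64(543), np.int64(137), np.int64(0), np.uint8(116), np.uint8(106), np.uint8(102))]
```

View pics/c0.png

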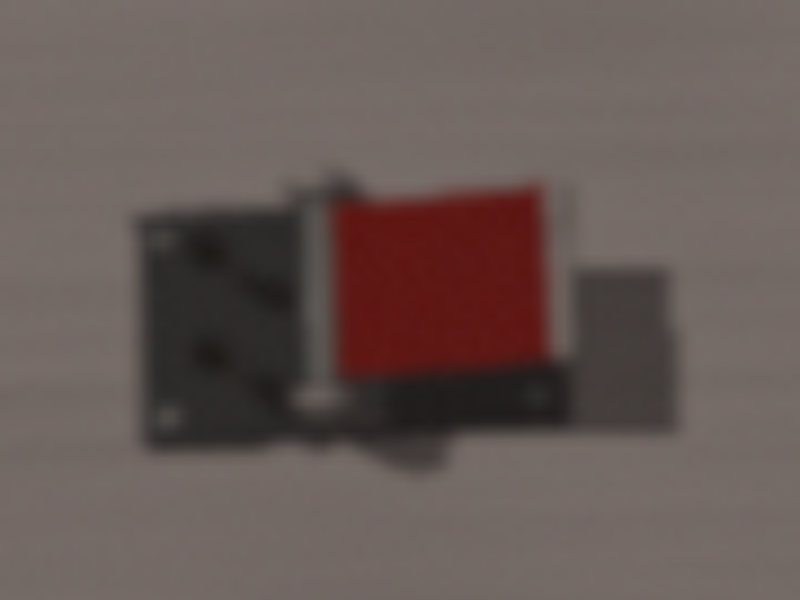

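Emit:
drive_tool(
  plan=[
    {"travel": [0.9,-0.863,0],"twist": 0,"claw": 1},
    {"travel": [0.9,-0.863,0],"twist": 0,"claw": 1},
    {"travel": [0.9,-0.863,0],"twist": 0,"claw": 1},
    {"travel": [0.9,-0.863,0],"twist": 0,"claw": 1},
    {"travel": [0.9,-0.863,0],"twist": 0,"claw": 1},
    {"travel": [0.9,-0.863,0],"twist": 0,"claw": 1},
    {"travel": [0.9,-0.863,0],"twist": 0,"claw": 1},
    {"travel": [0.9,-0.863,0],"twist": 0,"claw": 1},
  ],
)

```text
clock: 1.1
eef_pos: [0.4059, -0.2471, 0.2311]
tcp_rot: [[0.913, 0.409, -0.0], [0.409, -0.913, -0.0], [-0.001, 0.0, -1.0]]
contact_force: [-0.9, 0.4, -0.3]
finger_gap: -0.0002
```

Emit:
drive_tool(
  plan=[
    {"travel": [0.9,-0.863,0.1],"twist": -0.366,"claw": 1},
    {"travel": [0.9,-0.863,0.1],"twist": -0.366,"claw": 1},
    {"travel": [0.9,-0.863,0.1],"twist": -0.366,"claw": 1},
    {"travel": [0.9,-0.863,0.1],"twist": -0.366,"claw": 1},
    {"travel": [0.9,-0.863,0.1],"twist": -0.366,"claw": 1},
    {"travel": [0.9,-0.863,0.1],"twist": -0.366,"claw": 1},
    {"travel": [0.9,-0.863,0.1],"twist": -0.366,"claw": 1},
    {"travel": [0.9,-0.863,0.1],"twist": -0.366,"claw": 1},
    {"travel": [0.9,-0.863,0.1],"twist": -0.366,"claw": 1},
  ],
)

```text
clock: 2.22
eef_pos: [0.547, 0.0971, 0.201]
tcp_rot: [[0.005, 1.0, -0.0], [1.0, -0.005, -0.001], [-0.001, -0.0, -1.0]]
contact_force: [-0.5, 0.1, 0.1]
finger_gap: -0.0
```

Emit:
drive_tool(
  plan=[
    {"travel": [0,0,0.46],"twist": 0,"claw": 1},
    {"travel": [0,0,0.46],"twist": 0,"claw": 1},
    {"travel": [0,0,0.46],"twist": 0,"claw": 1},
    {"travel": [0.16,0,0.46],"twist": 0,"claw": 1},
    {"travel": [0.16,0,0.46],"twist": 0,"claw": 1},
    {"travel": [0.16,0,0.46],"twist": 0,"claw": 1},
  ],
)

```text
clock: 2.98
eef_pos: [0.5481, 0.1474, 0.065]
tcp_rot: [[0.001, 1.0, 0.003], [1.0, -0.001, -0.0], [-0.0, 0.003, -1.0]]
contact_force: [-0.0, -0.3, 0.1]
finger_gap: -0.0
```

```bash
python3 - <<'E'
from h import *
a=[]
for n,(r,c) in {"scene":(140,290),"top":(125,130)}.items():
    im,d,P=cloud(n); a.append(cv2.resize(im[r:r+90,c:c+110],(400,327),interpolation=2))
    m=(d>0)&(abs(P[...,0]-.547)<.03)&(P[...,1]>.10)&(P[...,1]<.28)&(P[...,2]>.04)
    print(n)
    for v in np.arange(.12,.27,.01):
        Q=P[m&(abs(P[...,1]-v)<.005)]
        if len(Q): print(round(v,2),len(Q),np.median(Q[:,2]).round(3),Q[:,2].max().round(3))
save(np.hstack(a),"pics/a1.png"); print(ctrl.sense()["contact_force"],ctrl.sense()["eef_pos"])
E
```

```text
scene
0.12 338 0.311 0.486
0.13 277 0.17 0.48
0.14 175 0.238 0.472
0.15 94 0.416 0.458
0.16 96 0.416 0.448
0.17 118 0.416 0.446
0.18 113 0.412 0.439
0.19 75 0.399 0.424
0.2 39 0.384 0.41
0.21 40 0.074 0.078
0.22 54 0.072 0.078
0.23 50 0.071 0.075
0.24 51 0.069 0.077
0.25 51 0.067 0.074
0.26 42 0.067 0.074
top
0.12 85 0.449 0.49
0.13 90 0.451 0.483
0.14 76 0.451 0.473
0.15 79 0.442 0.465
0.16 83 0.434 0.453
0.17 82 0.424 0.447
0.18 72 0.417 0.443
0.19 69 0.409 0.433
0.2 52 0.396 0.418
0.21 32 0.077 0.399
0.22 36 0.074 0.081
0.23 40 0.073 0.079
0.24 56 0.072 0.078
0.25 64 0.069 0.076
0.26 62 0.07 0.076
0.27 19 0.07 0.074
[ 0.10411756 -0.06487218  0.07238071] [0.54785794 0.14640092 0.06440738]
```

View pics/a1.png

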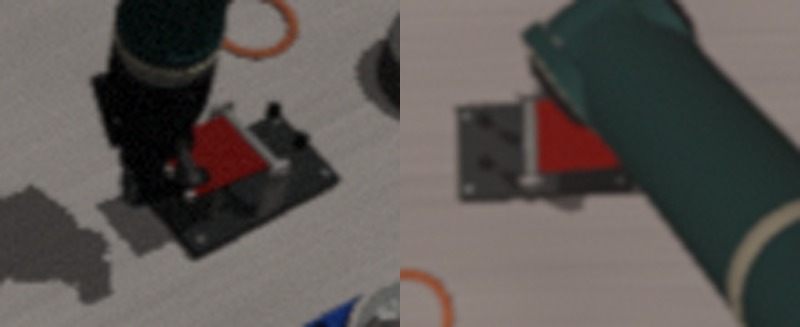

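Emit:
drive_tool(
  plan=[
    {"travel": [0.01,0,0],"twist": 0,"claw": 1},
    {"travel": [0.02,0,0],"twist": 0,"claw": 1},
    {"travel": [0.03,0,0],"twist": 0,"claw": 1},
    {"travel": [0.04,0,0],"twist": 0,"claw": 1},
  ],
)

```text
clock: 3.58
eef_pos: [0.5469, 0.1602, 0.0632]
tcp_rot: [[0.0, 1.0, -0.0], [1.0, -0.0, 0.0], [0.0, -0.0, -1.0]]
contact_force: [0.4, 0.1, -0.3]
finger_gap: 0.0001
```

Emit:
drive_tool(
  plan=[
    {"travel": [0.005,0,0],"twist": 0,"claw": 1},
    {"travel": [0.01,0,0],"twist": 0,"claw": 1},
  ],
)

```text
clock: 3.82
eef_pos: [0.5468, 0.162, 0.0631]
tcp_rot: [[0.0, 1.0, -0.001], [1.0, -0.0, -0.002], [-0.002, -0.001, -1.0]]
contact_force: [0.2, -3.7, 1.1]
finger_gap: -0.0002
```

Emit:
drive_tool(
  plan=[
    {"travel": [0.005,0,0],"twist": 0,"claw": 1},
    {"travel": [0.005,0,0],"twist": 0,"claw": 1},
  ],
)

```text
clock: 4.08
eef_pos: [0.5468, 0.162, 0.0629]
tcp_rot: [[0.002, 1.0, -0.001], [1.0, -0.002, -0.003], [-0.003, -0.001, -1.0]]
contact_force: [0.0, -6.6, 1.3]
finger_gap: 0.0
```

Emit:
drive_tool(
  plan=[
    {"travel": [0.002,0,-0.01],"twist": 0,"claw": 1},
    {"travel": [0.005,0,-0.02],"twist": 0,"claw": 1},
    {"travel": [0.008,0,-0.034],"twist": 0,"claw": 1},
  ],
)

```text
clock: 4.45
eef_pos: [0.5467, 0.1642, 0.0731]
tcp_rot: [[0.002, 1.0, -0.002], [1.0, -0.002, -0.003], [-0.003, -0.002, -1.0]]
contact_force: [-0.9, -5.9, 0.4]
finger_gap: 0.0001
```

```bash
cat > look.py <<'E'
from geo import *
import sys
im,d,P=cloud("scene"); 
hsv=cv2.cvtColor(im,cv2.COLOR_RGB2HSV)
m=((hsv[...,0]<8)|(hsv[...,0]>172))&(hsv[...,1]>130)&(hsv[...,2]>50)&(d>0)&(np.hypot(P[...,0]-.546,P[...,1]-.23)<.09)
Q=P[m]; 
if len(Q)>20:
    c=Q-Q.mean(0); n=np.linalg.svd(c,full_matrices=False)[2][2]; n*=np.sign(n[2]); print(len(Q),"angle",np.degrees(np.arctan2(-n[1],n[2])),np.percentile(Q,[2,98],axis=0).round(3))
F=P[(d>0)&(abs(P[...,0]-.546)<.08)&(abs(P[...,1]-.26)<.12)&(abs(P[...,2]-.012)<.004)&(im.max(-1)<75)]
print("foot",cv2.minAreaRect(F[:,:2].astype(np.float32)*1000))
if len(sys.argv)>1: save(cv2.resize(im[130:250,270:430],(800,600),interpolation=2),sys.argv[1])
s=ctrl.sense(); print(s["clock"],s["contact_force"].round(2),s["eef_pos"].round(4))
E
python3 look.py
```

```text
162 angle -28.200644966837533 [[0.519 0.188 0.064]
 [0.578 0.256 0.088]]
foot ((548.0938720703125, 257.8761901855469), (82.48490905761719, 151.83474731445312), 2.5232698917388916)
4.5 [-1.08 -6.13  1.8 ] [0.5468 0.1644 0.0736]
```

Emit:
drive_tool(
  plan=[
    {"travel": [0.006,0,-0.02],"twist": 0,"claw": 1},
    {"travel": [0.013,0,-0.041],"twist": 0,"claw": 1},
    {"travel": [0.024,0,-0.061],"twist": 0,"claw": 1},
    {"travel": [0.035,0,-0.08],"twist": 0,"claw": 1},
  ],
)

```text
clock: 5.0
eef_pos: [0.5465, 0.1755, 0.0976]
tcp_rot: [[0.001, 1.0, -0.002], [1.0, -0.001, -0.003], [-0.003, -0.002, -1.0]]
contact_force: [-2.2, -6.9, 2.4]
finger_gap: 0.0002
```

```bash
python3 look.py pics/a2.png
```

```text
68 angle -46.71549682883046 [[0.528 0.179 0.066]
 [0.583 0.256 0.158]]
foot ((547.7999267578125, 257.14764404296875), (84.36534118652344, 151.2577362060547), 2.367218494415283)
5.05 [-1.71 -7.44  5.45] [0.5466 0.1761 0.0983]
```

View pics/a2.png

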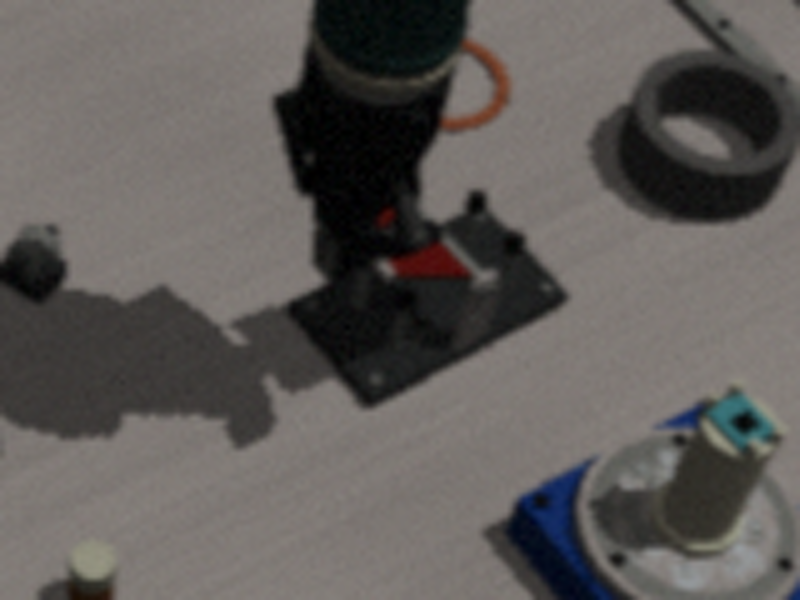

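Emit:
drive_tool(
  plan=[
    {"travel": [0,0,-0.01],"twist": 0,"claw": 1},
    {"travel": [0,0,-0.02],"twist": 0,"claw": 1},
  ],
)

```text
clock: 5.3
eef_pos: [0.547, 0.1782, 0.1037]
tcp_rot: [[-0.0, 1.0, 0.001], [1.0, 0.0, 0.001], [0.001, 0.001, -1.0]]
contact_force: [0.8, -0.3, 0.3]
finger_gap: -0.0003
```

Emit:
drive_tool(
  plan=[
    {"travel": [0.016,0,-0.021],"twist": 0,"claw": 1},
    {"travel": [0.037,0,-0.042],"twist": 0,"claw": 1},
    {"travel": [0.059,0,-0.062],"twist": 0,"claw": 1},
    {"travel": [0.083,0,-0.079],"twist": 0,"claw": 1},
    {"travel": [0.109,0,-0.094],"twist": 0,"claw": 1},
  ],
)

```text
clock: 5.92
eef_pos: [0.547, 0.2108, 0.1321]
tcp_rot: [[0.0, 1.0, 0.0], [1.0, -0.0, 0.0], [0.0, 0.0, -1.0]]
contact_force: [-0.8, -1.1, -1.0]
finger_gap: 0.0002
```

```bash
python3 look.py pics/a3.png
```

```text
foot ((546.5532836914062, 257.82861328125), (86.28024291992188, 152.15469360351562), 2.2935667037963867)
5.975 [-0.03  0.51  1.43] [0.5471 0.2123 0.1327]
```

View pics/a3.png

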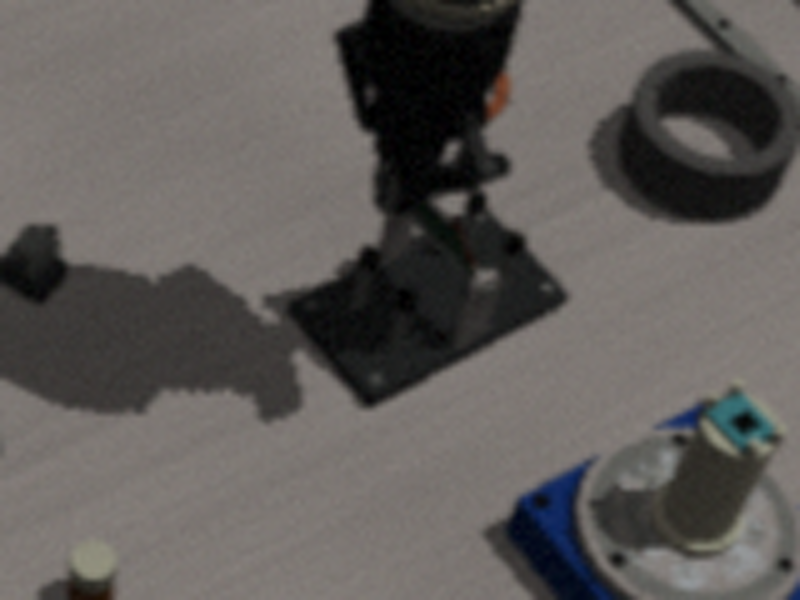

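Emit:
drive_tool(
  plan=[
    {"travel": [0.04,0,0],"twist": 0,"claw": 1},
    {"travel": [0.08,0,0],"twist": 0,"claw": 1},
    {"travel": [0.122,0,0],"twist": 0,"claw": 1},
    {"travel": [0.16,0,0.003],"twist": 0,"claw": 1},
  ],
)

```text
clock: 6.48
eef_pos: [0.5467, 0.2592, 0.1306]
tcp_rot: [[-0.0, 1.0, -0.0], [1.0, 0.0, 0.0], [0.0, -0.0, -1.0]]
contact_force: [0.0, -0.8, -0.2]
finger_gap: -0.0003
```

Emit:
drive_tool(
  plan=[
    {"travel": [0.04,0,0.006],"twist": 0,"claw": 1},
    {"travel": [0.075,0,0.022],"twist": 0,"claw": 1},
    {"travel": [0.11,0,0.045],"twist": 0,"claw": 1},
    {"travel": [0.11,0,0.045],"twist": 0,"claw": 1},
  ],
)

```text
clock: 6.98
eef_pos: [0.5462, 0.292, 0.1164]
tcp_rot: [[-0.001, 1.0, -0.001], [1.0, 0.001, 0.0], [0.0, -0.001, -1.0]]
contact_force: [0.4, 0.3, 0.8]
finger_gap: 0.0001
```

```bash
python3 look.py pics/a4.png
```

```text
foot ((547.1530151367188, 257.18182373046875), (85.57788848876953, 151.16159057617188), 1.570717453956604)
7.025 [-0.1   0.62  0.17] [0.5466 0.2913 0.1167]
```

View pics/a4.png

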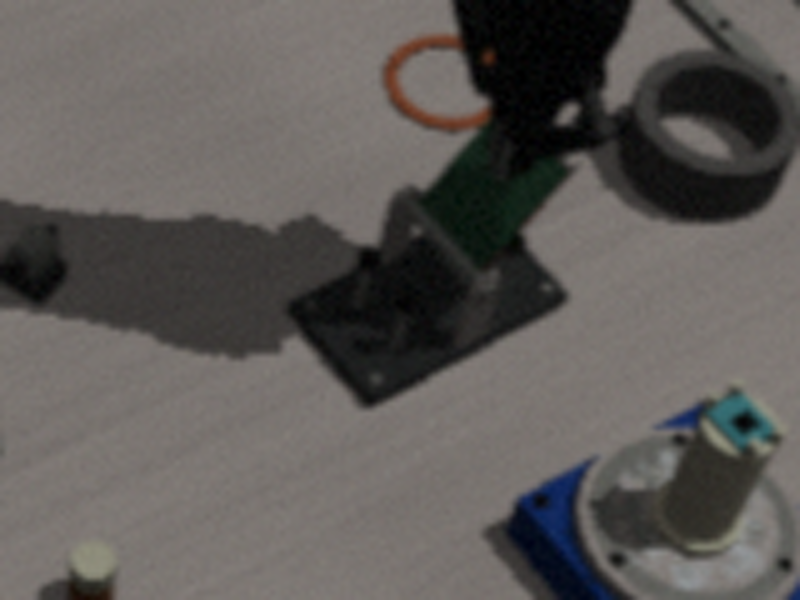

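Emit:
drive_tool(
  plan=[
    {"travel": [0.03,0,0.024],"twist": 0,"claw": 1},
    {"travel": [0.058,0,0.053],"twist": 0,"claw": 1},
    {"travel": [0.072,0,0.08],"twist": 0,"claw": 1},
    {"travel": [0.083,0,0.107],"twist": 0,"claw": 1},
    {"travel": [0.088,0,0.128],"twist": 0,"claw": 1},
    {"travel": [0.09,0,0.147],"twist": 0,"claw": 1},
    {"travel": [0.09,0,0.147],"twist": 0,"claw": 1},
  ],
)

```text
clock: 7.9
eef_pos: [0.5467, 0.3176, 0.0725]
tcp_rot: [[0.0, 1.0, -0.001], [1.0, -0.0, -0.001], [-0.001, -0.001, -1.0]]
contact_force: [-0.6, -0.2, -0.2]
finger_gap: -0.0001
```

Emit:
drive_tool(
  plan=[
    {"travel": [0,0,0.005],"twist": 0,"claw": 1},
    {"travel": [0,0,0.008],"twist": 0,"claw": 1},
    {"travel": [0,0,0.008],"twist": 0,"claw": 1},
  ],
)

```text
clock: 8.28
eef_pos: [0.5471, 0.3179, 0.0709]
tcp_rot: [[0.0, 1.0, 0.0], [1.0, -0.0, -0.0], [-0.0, 0.0, -1.0]]
contact_force: [1.2, 0.8, -0.2]
finger_gap: 0.0003
```

Emit:
drive_tool(
  plan=[
    {"travel": [0,0,0.005],"twist": 0,"claw": 1},
    {"travel": [0,0,0.01],"twist": 0,"claw": 1},
    {"travel": [0,0,0.01],"twist": 0,"claw": 1},
  ],
)

```text
clock: 8.65
eef_pos: [0.5468, 0.3179, 0.0676]
tcp_rot: [[0.0, 1.0, -0.0], [1.0, -0.0, -0.0], [-0.0, -0.0, -1.0]]
contact_force: [0.5, -0.5, -0.6]
finger_gap: -0.0
```

Emit:
drive_tool(
  plan=[
    {"travel": [0,0,0.005],"twist": 0,"claw": 1},
    {"travel": [0,0,0.007],"twist": 0,"claw": 1},
    {"travel": [0,0,0.007],"twist": 0,"claw": 1},
  ],
)

```text
clock: 9.02
eef_pos: [0.547, 0.318, 0.067]
tcp_rot: [[0.0, 1.0, 0.0], [1.0, -0.0, -0.001], [-0.001, 0.0, -1.0]]
contact_force: [-2.1, -1.8, 8.7]
finger_gap: 0.0001
```

Emit:
drive_tool(
  plan=[
    {"travel": [0,0,0.004],"twist": 0,"claw": 1},
    {"travel": [0,0,0.004],"twist": 0,"claw": 1},
    {"travel": [0,0,-0.02],"twist": 0,"claw": 1},
    {"travel": [0,0,-0.1],"twist": 0,"claw": 1},
    {"travel": [0,0,-0.25],"twist": 0,"claw": 1},
    {"travel": [0,0,-0.45],"twist": 0,"claw": 1},
    {"travel": [-0.5,0,-0.45],"twist": 0,"claw": 1},
    {"travel": [-1,0,-0.45],"twist": 0,"claw": 1},
    {"travel": [-1,0,-0.45],"twist": 0,"claw": 1},
    {"travel": [-1,0,-0.45],"twist": 0,"claw": 1},
  ],
)

```text
clock: 10.28
eef_pos: [0.5467, 0.0659, 0.2007]
tcp_rot: [[0.0, 1.0, 0.0], [1.0, -0.0, -0.0], [-0.0, 0.0, -1.0]]
contact_force: [0.4, 0.0, -0.4]
finger_gap: 0.0001
```

Emit:
drive_tool(
  plan=[
    {"travel": [-0.4,-0.2,0],"twist": 0,"claw": 1},
    {"travel": [-0.4,-0.2,0],"twist": 0,"claw": 1},
    {"travel": [-0.4,-0.2,0],"twist": 0,"claw": 1},
    {"travel": [-0.4,-0.2,0],"twist": 0,"claw": 1},
  ],
)

```text
clock: 10.78
eef_pos: [0.487, -0.0522, 0.2009]
tcp_rot: [[0.002, 1.0, 0.001], [1.0, -0.002, 0.0], [0.0, 0.001, -1.0]]
contact_force: [0.7, 0.0, 0.4]
finger_gap: -0.0001
```

```bash
python3 look.py pics/s5.png; python3 - <<'E'
from h import *
a=[]
for n in("scene","top"):
    im,d,P=cloud(n); a.append(im)
    z=np.load(n+".npz"); print(n,"foot0",n)
    hsv=cv2.cvtColor(im,cv2.COLOR_RGB2HSV)
    m=(hsv[...,0]>50)&(hsv[...,0]<85)&(hsv[...,1]>90)&(d>0)&(np.hypot(P[...,0]-.546,P[...,1]-.30)<.08)
    Q=P[m]; A=np.c_[Q[:,:2]-[.546,.3],np.ones(len(Q))]; co=np.linalg.lstsq(A,Q[:,2],rcond=None)[0]; print(len(Q),"grad,z",co.round(4),Q.mean(0).round(3))
    F=P[(d>0)&(abs(P[...,0]-.546)<.08)&(abs(P[...,1]-.26)<.12)&(abs(P[...,2]-.012)<.004)&(im.max(-1)<75)]
    print("foot",cv2.minAreaRect(F[:,:2].astype(np.float32)*1000))
save(cv2.resize(a[1],(800,600)),"pics/top5.png")
E
```

```text
foot ((548.5140380859375, 256.76348876953125), (83.86080169677734, 152.04049682617188), 0.7525614500045776)
10.825 [ 0.67 -0.15  0.04] [ 0.4875 -0.051   0.2009]
scene foot0 scene
355 grad,z [ 0.0019 -0.0133  0.0652] [0.545 0.303 0.065]
foot ((547.6690673828125, 258.0169677734375), (84.24181365966797, 150.94146728515625), 1.0235373973846436)
top foot0 top
373 grad,z [ 0.0093 -0.0003  0.0675] [0.544 0.304 0.067]
foot ((544.6445922851562, 260.99822998046875), (81.76708221435547, 145.69699096679688), 2.5213754177093506)
```

View pics/s5.png

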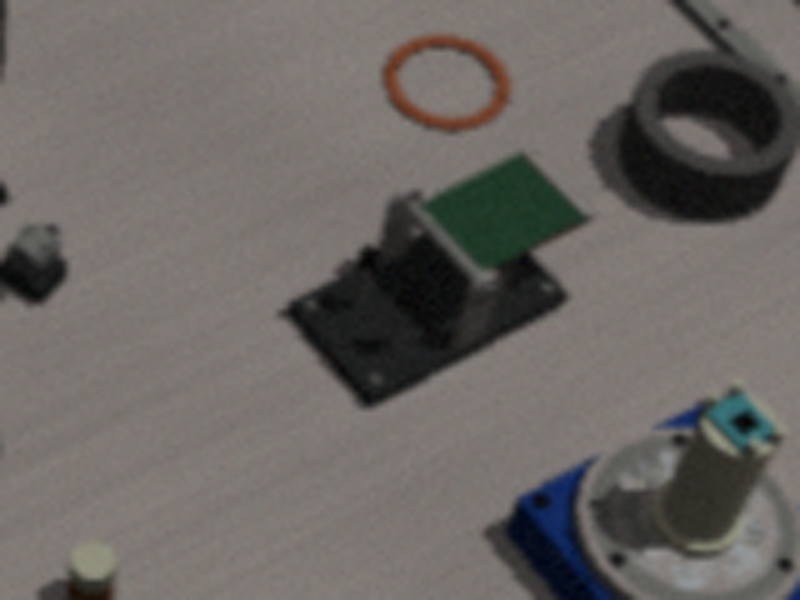

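View pics/top5.png

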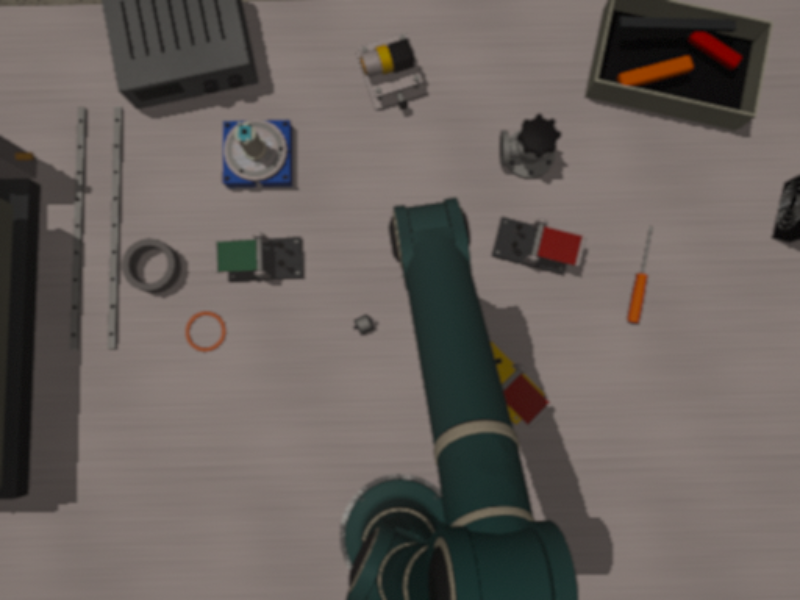

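Green face up and level at (228..258, 255) in the top view. The foot has not moved, the neighbours stand as before, and the arm is clear.

```bash
python3 -c "
from rig import ctrl; print(ctrl.close_job())"
```

```text
the job is handed in; nothing more can be done
None
```

The probe's tag is flipped: it lies flat on the far side with the green face up, and the job was handed in at about 11 s of the 48 s allowed.

With the fingers shut, I pressed their side against the free edge and lifted it, pushed the paddle over its pivot, and pressed it home with the fingertips. The gripper never closed on the tag.

**Last checks:**
- **Paddle:** the green face measures level to within about 0.8°, at 65–67 mm height. The last measured pressing force was 8.7 N. I then pressed about 1 mm further without reading the force, before backing off.
- **Stand:** the foot is where it was to within about 1 mm, which is the camera noise. The two cameras disagree by about 3 mm on its absolute position, as they did before the start. Its measured angle scatters by about 2°, so a very small turn can't be ruled out.
- **Surroundings:** the valve tag and the other loose things that could be seen look unmoved. In the last top view the arm hid the vial, both cap screws and part of the yellow look-alike. The vial appears unmoved in the last scene view. The cap screws and the hidden part of the look-alike were not rechecked, but the low moves all stayed by the probe tag and the arm otherwise passed at about 200 mm height.
- **Forces:** the highest seen was about 9.5 N.

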